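# Find the good suspension bushing on the leaning gauge pin

## Robot

A 6-joint arm with a two-finger parallel gripper is mounted at the origin on the work surface. World frame = base frame: x ahead of the robot, y to its left, z up, the work surface at z = 0. Lengths are in m, angles in rad, forces in N, time in s.
With the tool pointing down it reaches from about 0.35 to 0.775 m from the base axis. Payload 7.3 kg.
Tool frame: the origin (TCP) lies on the front face of the gripper's body, between the roots of the fingers; the fingertips stand ahead of it and the grasp point (between the pads) lies 47 mm ahead of it (finger_overhang is the z of the fingertips in the tool frame, in m); z points along the fingers, y is the line along which they close (so a half turn about z gives the same grasp; the last joint's range is limited). The gripper opens to 92 mm and grips with 3 to 60 N. Pads are 19 mm wide; open, the fingers measure 130 mm over their backs; the gripper's body (75 mm by 190 mm) begins 47 mm behind the grasp point.
Start: joints at [1.003, 0.342, 1.524, -0, 1.275, -0.146], TCP at [0.215, 0.479, 0.292] pointing down, gripper open.
Joint ranges: [-2.53, 2.53], [-0.77, 2.02], [0.04, 2.7], [-1, 4.14], [0.28, 2.66], [-3.11, 3.11]. Speed limits (rad/s): [2.57, 2.57, 3.14, 3.14, 3.14, 3.14].

## Interface

Orientations are given as [roll, pitch, yaw] about the fixed x, y, z axes, in that order (R = Rz(yaw) Ry(pitch) Rx(roll)).
In Python, from cell import * gives the robot as it stands. The module is installed in compiled form; this text tells all that it offers.
- The arm moves only by the tool arm_command, never from a script. Its argument "series" is a list of rows, each an object of numbers: "x", "y", "z": the shift along the tool's x, y, z in mm; "rx", "ry", "rz": the turn, a rotation vector about the tool's x, y, z in degrees. A call has 1 to 20 rows; each row is the pose to reach, as a shift and turn from the pose commanded when the call began, along the tool's axes at that moment; what a row does not reach only later rows make up. A row lasts 1/10 s, in which the tool goes at most 50 mm and 8.59 degrees, less where a joint would pass 70% of its speed; a pose out of reach is approached as far as the arm can. A call with a gripper value outside its range is refused whole. "hand" is the finger opening in mm, from 0 to 91.8, set as the call begins (left out, the last holds). The fingers move at their own pace and stop on an object; "squeeze" is the grip in N (left out, the last holds). Time passes only in rows, so rows that repeat a pose let the fingers close. It gives the time, the measured TCP pose, the force, the opening and the grip force at its end, in the units of the state.
- observe(): the state, without advancing time (a new reading comes with each control period).
- read_camera(name): name is "scene" or "top" or "wrist"; returns a dict with "pixels" (420x560x3 uint8, blue, green, red), "K" (3x3 intrinsics, pixels), "rvec" (rotation vector, rad) and "tvec" (3), from world to camera coordinates, as OpenCV has them. Camera axes: x right, y down, z forward; pixel columns grow to the right and rows downward; lengths in m; the calibration is good to about 2 mm. A picture is of the moment at which its call begins. There is no depth.
- hand_in(): hands the job in; it is judged then, once.
Trained networks look in a picture, given as the dict that the camera call returned (one of the last four; its "shot" number tells which), for a name from the list of things; names that differ only in an ending like _2 or _b are one class to them, and where a whole thing is asked for, a point or a joint stands for the part that bears it (a point fixed in the world has none). Each returns a list of dicts, best first, with "confidence" (0 to 1); they miss things now and then, are a little off and sometimes report something else, mostly with a low value. They report only what shows in the picture. A call takes as long as a camera call. They do not tell look-alikes from the thing itself.
- boxes_of(picture, query): "point" ([x, y, z] in m, in world coordinates, good to about 4 mm: the middle of the surface that is visible of it).
- trace(picture, query): "pixels" (420x560 bool, what is visible of it).
- mark_of(picture, query): "point" ([x, y, z] in m, in world coordinates, good to about 4 mm: a listed point, or the origin of a listed thing).
The state is a dict: "time": time; "qpos": joint angles; "qvel": joint speeds; "joint_efforts": joint torques, N m; "tool_pos": TCP position; "tool_rot": TCP orientation; "contact_force": force on the tool from outside, world axes, zero at the start; "torque": the same for the moment, N m; "opening": finger opening in m; "grip_force": force on a finger pad.
Only numpy, scipy, OpenCV 4.12 (cv2) and the standard library are available. Lean on these libraries where they do the work, as an engineer would, in place of code of your own. Each camera call takes 0.05 s, during which the arm holds its last target. There are 200 camera calls.

## Task

One of the two blue bushings has a clear bore and one is narrowed inside: use the leaning steel gauge pin to find out which. Slide the good one all the way down the pin until it rests on the shoulder, without forcing anything, then take it off and put it in the green tray; put the other one, which stops partway, in the red tray. Leave the spray can, the jar and the wrench where they are.

Things in the scene. Friction and masses are not known exactly. Their poses are not given: they have to be found in the camera images.
- bushing_1: Bushing: blue plastic tube with a steel bore, 40 mm across, 50 mm long, about 150 g, both ends alike, standing on end on the bench. Origin at its centre (25 mm above the bench at the start), z along the bore. Bore 21 mm at both mouths. Either the good one (21 mm throughout) or the bad one (14 mm from 13 mm inside each mouth: it stops on the pin about 32 mm short of home).
- bushing_2: Bushing: blue plastic tube with a steel bore, 40 mm across, 50 mm long, about 150 g, both ends alike, standing on end on the bench. Origin at its centre (25 mm above the bench at the start), z along the bore. Bore 21 mm at both mouths. Either the good one (21 mm throughout) or the bad one (14 mm from 13 mm inside each mouth: it stops on the pin about 32 mm short of home).
- gauge_pin: Fixed steel gauge pin, 18 mm diameter, 52 mm long, the last 10 mm tapering to 8 mm. Origin on its axis at its foot, in the plane of the shoulder, 62 mm above the bench. z runs up the pin to its tip, leaning 25 degrees from vertical, roughly towards the robot; y is horizontal, across the lean. A bushing fully home has its centre 25 mm up z from here.
- gauge_stand: Fixed stand of the pin: grey base plate 130 x 100 x 12 mm, and a blue inclined column of 46 mm diameter whose flat top is the shoulder that a good bushing rests on. Origin on the bench right under the pin's foot, z up; the pin leans towards its -x. Nothing stands beside or above the pin.
- green_tray: Green plastic open tray fixed to the bench, 150 x 150 mm outside, 45 mm high, walls and floor 5 mm thick. Origin at the centre of its underside on the bench, z up.
- red_tray: Red plastic open tray fixed to the bench, 150 x 150 mm outside, 45 mm high, walls and floor 5 mm thick. Origin at the centre of its underside on the bench, z up.
- spray_can: Spray can standing on the bench, 60 mm diameter, 160 mm tall; origin at the centre of its underside. Bystander.
- bolt_jar: Glass jar with a yellow cap, 70 mm diameter, 80 mm tall; origin at the centre of its underside. Bystander.
- wrench: Steel wrench lying on the bench, 180 mm long along its x; origin near its middle. Bystander.
Not all that is in view belongs to the job. What is shaped like the bushing_2 but orange or yellow is not meant. There is more than one size of the green_tray; the job needs the larger.

How it is judged:
On the way:
1. the good bushing is fully home on the gauge pin: on the pin, its lower end within 5 mm of the shoulder (x of bushing_1 in the frame of gauge_pin between -0.005 and 0.005 m and y of bushing_1 in the frame of gauge_pin between -0.005 and 0.005 m and z of bushing_1 in the frame of gauge_pin between 0.02 and 0.03 m and angle between the z axis of bushing_1 and the z axis of gauge_pin, either way round below 0.15 rad), for 0.1 s.
At the end, for the whole second after the job is handed in: The good bushing, having been fully home on the pin, rests in the green tray and the narrowed one rests in the red tray: each centre within 62 mm of the tray's centre in both directions and 15 to 45 mm above the tray's underside (standing or lying down), at rest (x of bushing_1 in the frame of green_tray between -0.062 and 0.062 m and y of bushing_1 in the frame of green_tray between -0.062 and 0.062 m and z of bushing_1 in the frame of green_tray between 0.015 and 0.045 m and x of bushing_2 in the frame of red_tray between -0.062 and 0.062 m and y of bushing_2 in the frame of red_tray between -0.062 and 0.062 m and z of bushing_2 in the frame of red_tray between 0.015 and 0.045 m and linear speed of each of bushing_1, bushing_2 below 0.02 m/s and angular speed of each of bushing_1, bushing_2 below 0.3 rad/s); the robot touches nothing.
It fails at once if the spray can is moved more than 30 mm (distance of spray_can from where it was at the start of the episode above 0.03 m).
It fails at once if the bolt jar is moved more than 30 mm (distance of bolt_jar from where it was at the start of the episode above 0.03 m).
It fails at once if the wrench is moved more than 30 mm (distance of wrench from where it was at the start of the episode above 0.03 m).
It fails at once if a bushing is forced onto the gauge pin with more than 60 N (contact force between any of bushing_1, bushing_2 and gauge_pin above 60 N).
It also fails if it takes over 67 s, if anything falls off the work surface, if the arm or the gripper's body presses on something with over 40 N, if the wrist force passes 120 N, or if a joint passes its speed limit or range.

## Working session

There is one attempt and no reset: what is moved stays moved. The work goes in short steps, Python scripts to look and compute and a tool call to move; the robot and the scene stay as the last step left them, time stands still between calls to the robot, and variables do not carry over. Pictures are saved under pics/ and viewed, at most 10 in all, crops included, and the job is handed in when it is done.

Besides the shell and the picture viewer there is one more tool, called after "Call:" as a command line: name --argument value ..., lists and objects as JSON in quotes. arm_command: Moves the arm, as the interface text tells. Its arguments: {"type":"object","properties":{"series":{"type":"array"},"hand":{"type":"number"},"squeeze":{"type":"number"}},"required":["series"]}

```bash
mkdir -p pics; cat > h.py <<'E'
from cell import *
import numpy as np, cv2
from scipy.spatial.transform import Rotation as R
def pix(c,p):
    return cv2.projectPoints(np.array([p],float),c["rvec"],c["tvec"],c["K"],None)[0].ravel().round().astype(int)
def ray(c,uv,z):
    Rm=cv2.Rodrigues(np.array(c["rvec"],float))[0]; o=-Rm.T@np.ravel(c["tvec"])
    d=Rm.T@np.linalg.inv(c["K"])@[uv[0],uv[1],1]; return o+d*(z-o[2])/d[2]
E
python3 - <<'E'
from h import *
s=observe(); print(s)
for n in ("top","scene"):
    c=read_camera(n); cv2.imwrite(f"pics/{n}0.png",c["pixels"])
    for q in ["bushing_1","gauge_pin","gauge_stand","green_tray","red_tray","spray_can","bolt_jar","wrench"]:
        for d in mark_of(c,q)[:4]: print(n,q,np.round(d["point"],3),round(d["confidence"],2),pix(c,d["point"]))
E
```

```text
{'time': 0.0, 'qpos': array([ 1.00303189e+00,  3.42716194e-01,  1.52500166e+00, -4.28614531e-06,
        1.27536618e+00, -1.45971494e-01]), 'qvel': array([-0.00042871, -0.00061329,  0.00043688,  0.00035574, -0.00099398,
       -0.00022451]), 'joint_efforts': array([ 7.29628246e-04, -4.31230009e+01, -2.44230956e+01,  7.18849059e-02,
        5.58155472e-02, -7.97741154e-05]), 'tool_pos': array([0.21474075, 0.47875165, 0.29155362]), 'tool_rot': array([-3.14011654e+00, -2.12871694e-04,  2.71980081e+00]), 'contact_force': array([0.37406623, 0.12688095, 0.10677516]), 'torque': array([-0.06496613, -0.05012554, -0.06812115]), 'grip_force': 0.0, 'opening': 0.09147235869692581}
top bushing_1 [ 0.488 -0.087  0.029] 0.63 [345 220]
top bushing_1 [0.515 0.083 0.027] 0.63 [280 208]
top bushing_1 [0.438 0.13  0.026] 0.58 [261 236]
top bushing_1 [0.364 0.133 0.021] 0.53 [259 265]
top gauge_pin [0.669 0.007 0.065] 0.54 [312 147]
top gauge_pin [ 0.562  0.366 -0.001] 0.4 [174 188]
top gauge_stand [ 0.673  0.011 -0.002] 0.66 [308 151]
top green_tray [0.561 0.366 0.002] 0.81 [174 188]
top green_tray [0.454 0.565 0.004] 0.78 [ 95 226]
top red_tray [ 0.515 -0.352 -0.001] 0.82 [442 214]
top spray_can [0.736 0.23  0.002] 0.74 [228 125]
top bolt_jar [ 0.766 -0.238  0.004] 0.85 [400 120]
top wrench [ 0.32  -0.285 -0.003] 0.79 [417 287]
scene bushing_1 [0.511 0.081 0.026] 0.89 [277 213]
scene bushing_1 [0.37  0.127 0.022] 0.71 [306 192]
scene bushing_1 [0.44  0.127 0.023] 0.61 [300 203]
scene bushing_1 [ 0.489 -0.081  0.018] 0.6 [223 201]
scene gauge_pin [0.669 0.008 0.066] 0.61 [226 229]
scene gauge_stand [0.671 0.01  0.003] 0.79 [228 252]
scene green_tray [0.461 0.569 0.001] 0.9 [471 245]
scene green_tray [0.561 0.365 0.001] 0.63 [384 253]
scene spray_can [0.739 0.23  0.002] 0.93 [313 292]
scene bolt_jar [ 0.768 -0.236  0.002] 0.82 [112 257]
scene bolt_jar [ 0.316 -0.289  0.001] 0.41 [186 169]
scene wrench [ 0.322 -0.29  -0.   ] 0.63 [185 170]
```

```bash
python3 - <<'E'
import cv2
a=cv2.imread("pics/top0.png")
cv2.imwrite("pics/topcrop.png",cv2.resize(a[90:320,60:480],None,fx=1.9,fy=1.9,interpolation=cv2.INTER_CUBIC))
E
```

```text
(no output)
```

View pics/topcrop.png

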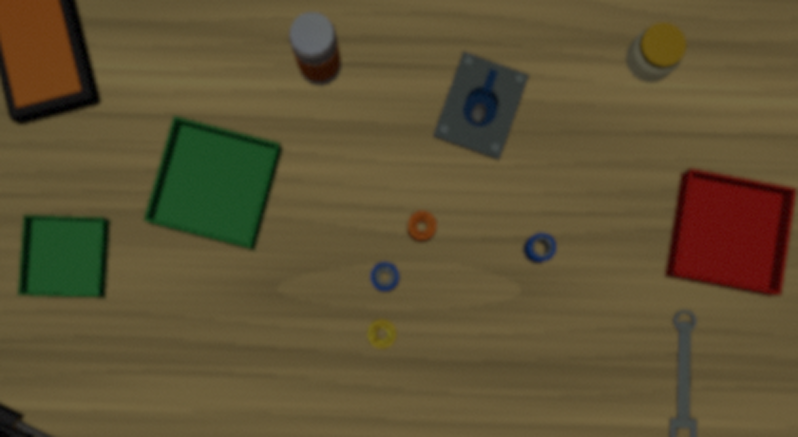

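View pics/scene0.png

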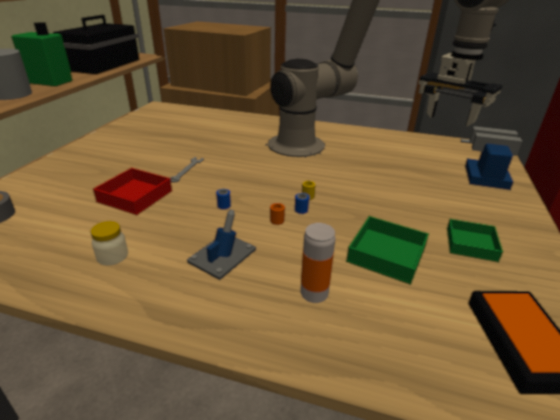

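Blue bushings are at top-image pixels (345,220) and (261,236). The orange one at (280,208) and the yellow one at (259,265) are decoys. There are two green trays: the larger is at (174,188), and the small one at (95,226) is not meant. The pin stand is at (312,147) and the red tray at (442,214).

```bash
cat >> h.py <<'E'
def goto(pos,Rt,grasp=0.0):
    """print the shift (mm) and turn (deg) in the tool frame to bring the point `grasp` ahead of the TCP to pos"""
    s=observe(); R0=R.from_euler("xyz",s["tool_rot"]); p=np.array(pos)-Rt.apply([0,0,grasp])
    print("shift",(1000*R0.inv().apply(p-s["tool_pos"])).round(1),"turn",np.degrees((R0.inv()*Rt).as_rotvec()).round(2))
def down(yaw): return R.from_euler("xyz",[np.pi,0,yaw])
E
python3 - <<'E'
from h import *
c=read_camera("wrist"); Rm=cv2.Rodrigues(np.array(c["rvec"],float))[0]; o=-Rm.T@np.ravel(c["tvec"])
s=observe(); R0=R.from_euler("xyz",s["tool_rot"])
print("cam in tool",R0.inv().apply(o-s["tool_pos"]).round(4),"\n",(R0.inv().as_matrix()@Rm.T).round(3),c["K"])
t=read_camera("top");Rm=cv2.Rodrigues(np.array(t["rvec"],float))[0];print("top",-Rm.T@np.ravel(t["tvec"]),t["K"][0,0])
goto([0.52,0.02,0.30],down(np.pi))
E
```

```text
cam in tool [ 0.0665 -0.0001 -0.0923] 
 [[ 0.    -0.969 -0.245]
 [ 1.    -0.     0.001]
 [-0.001 -0.245  0.969]] [[312.72890708   0.         278.97550894]
 [  0.         312.72890708 200.40803738]
 [  0.           0.           1.        ]]
top [0.36845985 0.11938653 1.39311796] 526.5894189920268
shift [-466.3 -293.9   -7.8] turn [ 1.000e-02  0.000e+00 -2.417e+01]
```

Call:
arm_command --series '[{"x": -503,"y": -277,"z": -8,"rz": -24.2},{"x": -503,"y": -277,"z": -8,"rz": -24.2},{"x": -503,"y": -277,"z": -8,"rz": -24.2},{"x": -503,"y": -277,"z": -8,"rz": -24.2},{"x": -503,"y": -277,"z": -8,"rz": -24.2},{"x": -503,"y": -277,"z": -8,"rz": -24.2},{"x": -503,"y": -277,"z": -8,"rz": -24.2},{"x": -503,"y": -277,"z": -8,"rz": -24.2},{"x": -503,"y": -277,"z": -8,"rz": -24.2},{"x": -503,"y": -277,"z": -8,"rz": -24.2},{"x": -503,"y": -277,"z": -8,"rz": -24.2},{"x": -503,"y": -277,"z": -8,"rz": -24.2},{"x": -503,"y": -277,"z": -8,"rz": -24.2},{"x": -503,"y": -277,"z": -8,"rz": -24.2},{"x": -503,"y": -277,"z": -8,"rz": -24.2}]' --hand 70 --squeeze 8

```text
invalid input
```

```bash
python3 - <<'E'
from h import *
c=read_camera("wrist"); cv2.imwrite("pics/w1.png",c["pixels"]); np.savez("w1.npz",**{k:c[k] for k in("pixels","K","rvec","tvec")})
print(observe()["tool_pos"],observe()["tool_rot"])
for q in ["bushing_1","gauge_pin","gauge_stand"]:
    for d in mark_of(c,q)[:4]: print(q,np.round(d["point"],4),round(d["confidence"],2),pix(c,d["point"]))
    for d in trace(c,q)[:2]:
        m=d["pixels"]; y,x=np.nonzero(m); print(" mask",m.sum(),x.min(),x.max(),y.min(),y.max()); 
im=c["pixels"]; cv2.imwrite("pics/w1v.png",cv2.resize(im,(800,600),interpolation=cv2.INTER_CUBIC))
E
```

```text
[0.21493157 0.47899365 0.29225877] [3.14147303e+00 2.48152652e-05 2.71974887e+00]
```

View pics/w1v.png

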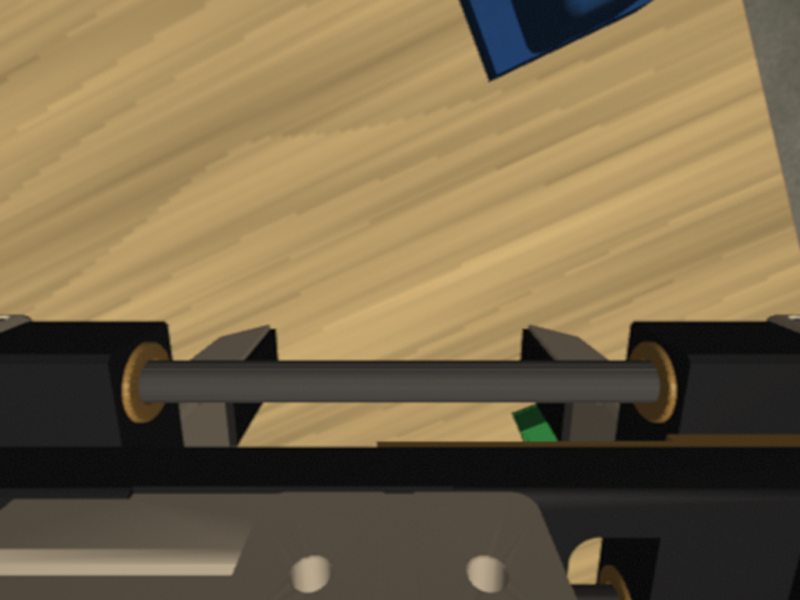

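```bash
python3 - <<'E'
from h import *
goto([0.69,0.01,0.30],down(np.pi))
E
```

```text
shift [-625.5 -233.4   -7.8] turn [  0.    -0.   -24.17]
```

Call:
arm_command --series '[{"x": -100,"y": -50,"z": 0,"rx": 0,"ry": 0,"rz": -10},{"x": -100,"y": -50,"z": 0,"rx": 0,"ry": 0,"rz": -10}]' --hand 70 --squeeze 8

```text
time: 1.55
tool_pos: [0.275, 0.4054, 0.2921]
tool_rot: [3.141, 0.0, 2.902]
contact_force: [1.0, 0.7, 0.2]
opening: 0.0803
grip_force: 0.0
```

```bash
python3 - <<'E'
from h import *
goto([0.69,0.01,0.30],down(np.pi))
E
```

```text
shift [-497.  -285.6   -8. ] turn [ 2.000e-02  1.000e-02 -1.373e+01]
```

Call:
arm_command --series '[{"x": -497,"y": -286,"z": -8,"rx": 0,"ry": 0,"rz": -13.7},{"x": -497,"y": -286,"z": -8,"rx": 0,"ry": 0,"rz": -13.7},{"x": -497,"y": -286,"z": -8,"rx": 0,"ry": 0,"rz": -13.7},{"x": -497,"y": -286,"z": -8,"rx": 0,"ry": 0,"rz": -13.7},{"x": -497,"y": -286,"z": -8,"rx": 0,"ry": 0,"rz": -13.7},{"x": -497,"y": -286,"z": -8,"rx": 0,"ry": 0,"rz": -13.7},{"x": -497,"y": -286,"z": -8,"rx": 0,"ry": 0,"rz": -13.7},{"x": -497,"y": -286,"z": -8,"rx": 0,"ry": 0,"rz": -13.7},{"x": -497,"y": -286,"z": -8,"rx": 0,"ry": 0,"rz": -13.7},{"x": -497,"y": -286,"z": -8,"rx": 0,"ry": 0,"rz": -13.7},{"x": -497,"y": -286,"z": -8,"rx": 0,"ry": 0,"rz": -13.7},{"x": -497,"y": -286,"z": -8,"rx": 0,"ry": 0,"rz": -13.7},{"x": -497,"y": -286,"z": -8,"rx": 0,"ry": 0,"rz": -13.7}]'

```text
time: 2.85
tool_pos: [0.6889, 0.0027, 0.2985]
tool_rot: [-3.141, -0.001, 3.129]
contact_force: [-0.3, 0.4, -1.0]
opening: 0.0698
grip_force: 0.0
```

```bash
cat > look.py <<'E'
from h import *
import sys
n=sys.argv[1]; s=observe(); print(s["time"],s["tool_pos"].round(4),s["tool_rot"].round(4))
cs={}
for cam in ["wrist"]:
    c=read_camera(cam); np.savez(n+".npz",**{k:c[k] for k in("pixels","K","rvec","tvec")},tp=s["tool_pos"],tr=s["tool_rot"])
for q in ["bushing_1","gauge_pin","gauge_stand"]:
    for d in mark_of(c,q)[:4]: print(q,np.round(d["point"],4),round(d["confidence"],2),pix(c,d["point"]))
cv2.imwrite(f"pics/{n}.png",cv2.resize(c["pixels"],(800,600),interpolation=cv2.INTER_CUBIC))
E
python3 look.py w2
```

```text
2.85 [0.6889 0.0027 0.2985] [-3.1409e+00 -5.0000e-04  3.1292e+00]
bushing_1 [0.5125 0.0785 0.0198] 0.67 [348  14]
bushing_1 [ 0.7644 -0.2401  0.0022] 0.2 [ 95 235]
gauge_pin [0.6681 0.0076 0.0639] 0.76 [283 166]
gauge_stand [0.6694 0.0041 0.001 ] 0.89 [279 160]
```

View pics/w2.png

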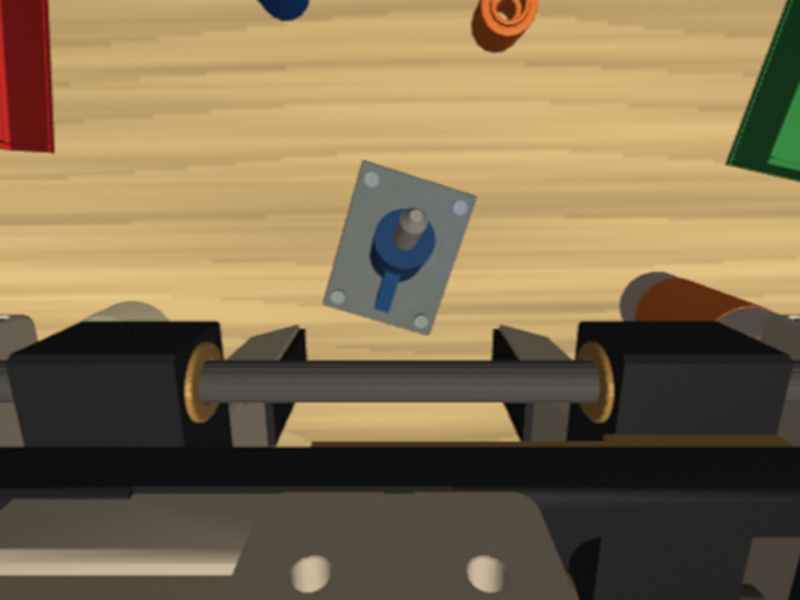

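The view is clear: plate corners at about (362,161), (476,196), (428,334) and (323,303), and pin tip at (416,213), in the 800x600 image. I'll fit these precisely.

```bash
cat > fit.py <<'E'
from h import *
import sys
from scipy.optimize import least_squares
c=dict(np.load(sys.argv[1])); g=cv2.cvtColor(c["pixels"],cv2.COLOR_BGR2GRAY)
k=np.array(eval(sys.argv[2]),np.float32)   # corners near-first, full-res px
k=cv2.cornerSubPix(g,k.reshape(-1,1,2),(4,4),(-1,-1),(3,50,.01)).reshape(-1,2)
P=np.array([ray(c,u,.012)[:2] for u in k]); print(k.round(1).tolist(),P.round(4).tolist())
print("sides",[round(1e3*np.linalg.norm(P[i]-P[(i+1)%4]),1) for i in range(4)])
rect=np.array([[-65,50],[-65,-50],[65,-50],[65,50]])/1e3
def f(v): 
    a=v[2]; return ((rect@np.array([[np.cos(a),np.sin(a)],[-np.sin(a),np.cos(a)]]))+v[:2]-P).ravel()
r=min((least_squares(f,[*P.mean(0),a]) for a in(-.3,.3)),key=lambda r:r.cost); print("plate centre, yaw",r.x.round(4),"rms mm",1e3*np.sqrt(r.cost/4))
a=r.x[2]; zp=np.array([-np.sin(np.radians(25))*np.cos(a),-np.sin(np.radians(25))*np.sin(a),np.cos(np.radians(25))])
t=np.array(eval(sys.argv[3])); T=ray(c,t,.062+.052*zp[2]); foot=T-.052*zp
print("tip",T.round(4),"foot",foot.round(4),"zp",zp.round(4))
im=cv2.resize(c["pixels"],None,fx=8,fy=8,interpolation=cv2.INTER_CUBIC)
def circ(o,rad,col):
    ya=np.array([-np.sin(a),np.cos(a),0]); xa=np.cross(ya,zp)
    for th in np.linspace(0,2*np.pi,120):
        q=cv2.projectPoints((o+rad*(np.cos(th)*xa+np.sin(th)*ya))[None],c["rvec"],c["tvec"],c["K"],None)[0].ravel()
        cv2.circle(im,tuple(((q+.5)*8-.5).round().astype(int).tolist()),1,col,-1)
circ(foot,.023,(0,255,255)); circ(foot+.052*zp,.004,(0,0,255)); circ(foot+.042*zp,.009,(0,255,0)); circ(foot,.009,(255,0,255))
x,y=(t*8).astype(int); cv2.imwrite(sys.argv[4],im[max(0,y-280):y+400,max(0,x-380):x+380][:600])
E
python3 fit.py w2.npz "[[333,137],[253.4,112.7],[226.1,212],[299.6,233.8]]" "[291,149.2]" pics/f2.png
```

```text
[[333.29998779296875, 136.6999969482422], [253.60000610351562, 111.30000305175781], [225.39999389648438, 213.10000610351562], [299.6000061035156, 234.5]] [[0.641, 0.0684], [0.6108, -0.0253], [0.7341, -0.065], [0.7638, 0.0288]]
sides [np.float64(98.5), np.float64(129.5), np.float64(98.4), np.float64(129.1)]
plate centre, yaw [ 0.6874  0.0017 -0.3111] rms mm 0.6074667269747336
tip [0.6467 0.0145 0.1091] foot [0.6677 0.0077 0.062 ] zp [-0.4023  0.1294  0.9063]
```

View pics/f2.png

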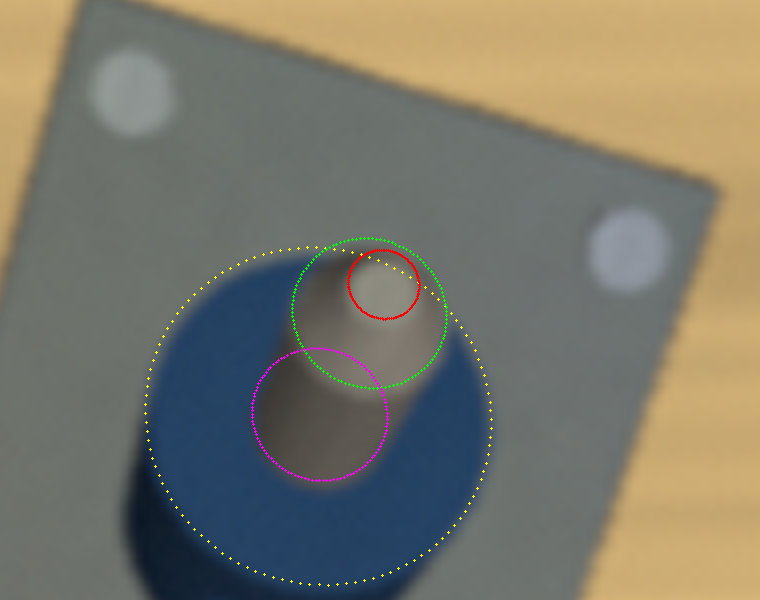

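The fit is good. The overlay sits about 1 px too high in the image, so the true foot is about 1 mm further in +x, at ≈(0.6687, 0.0077). The yaw is −0.311. Next I'll look at bushing A.

```bash
python3 - <<'E'
from h import *
goto([0.56,-0.05,0.26],down(np.pi))
E
```

```text
shift [125.9 -58.5  40.3] turn [ 0.03 -0.03 -0.41]
```

Call:
arm_command --series '[{"x": 126,"y": -58,"z": 40,"rx": 0,"ry": 0,"rz": 0},{"x": 126,"y": -58,"z": 40,"rx": 0,"ry": 0,"rz": 0},{"x": 126,"y": -58,"z": 40,"rx": 0,"ry": 0,"rz": 0},{"x": 126,"y": -58,"z": 40,"rx": 0,"ry": 0,"rz": 0},{"x": 126,"y": -58,"z": 40,"rx": 0,"ry": 0,"rz": 0}]'

```text
time: 3.55
tool_pos: [0.5597, -0.0496, 0.2613]
tool_rot: [3.141, 0.001, 3.134]
contact_force: [0.8, 0.2, -0.1]
opening: 0.0702
grip_force: 0.0
```

```bash
python3 look.py w3; python3 - <<'E'
import cv2,numpy as np
from h import *
c=dict(np.load("w3.npz")); o=[]
for p in ([.488,-.084,.05],[.439,.129,.05]):
    u=pix(c,p); a=cv2.copyMakeBorder(c["pixels"],60,60,60,60,cv2.BORDER_CONSTANT)[u[1]+15:u[1]+105,u[0]+25:u[0]+95]; print(u); o.append(cv2.resize(a,(390,500),interpolation=cv2.INTER_CUBIC))
cv2.imwrite("pics/ab.png",np.hstack(o))
E
```

```text
3.55 [ 0.5597 -0.0496  0.2613] [3.1415e+00 1.3000e-03 3.1339e+00]
bushing_1 [0.4389 0.1316 0.0238] 0.94 [462  62]
bushing_1 [0.5105 0.0818 0.0214] 0.73 [404 137]
bushing_1 [ 0.4875 -0.0804  0.0273] 0.6 [247 115]
gauge_pin [0.6692 0.0084 0.0628] 0.58 [335 295]
[241 115]
[476  57]
```

View pics/ab.png

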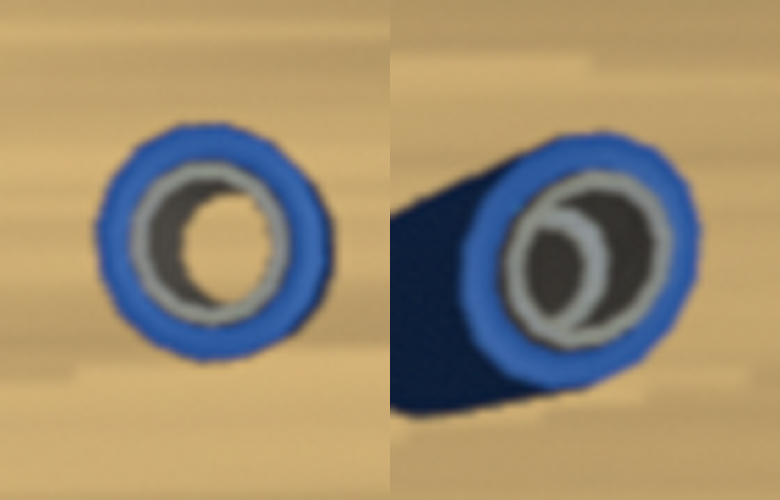

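Bushing A (px (244,113), left crop) has a clear bore through to the bench. Bushing B (px (476,57), right crop) shows a ledge inside. Both are blue, so neither is a decoy. I'll try A on the pin first, and the pin will confirm. First I'll centre A with two crossed grips.

```bash
python3 - <<'E'
from h import *
c=dict(np.load("w3.npz")); p=ray(c,(243.9,112.9),.05); print("A",p)
goto([p[0],p[1],0.11],down(1.26),.047); goto([p[0],p[1],0.035],down(1.26),.047)
E
```

```text
A [ 0.48584032 -0.08110105  0.05      ]
shift [ 76.  -31.9 103.9] turn [  0.12   0.12 107.42]
shift [ 76.2 -31.8 178.9] turn [  0.12   0.12 107.42]
```

Call:
arm_command --series '[{"x": 76,"y": -32,"z": 104,"rx": 0,"ry": 0,"rz": 107.4},{"x": 76,"y": -32,"z": 104,"rx": 0,"ry": 0,"rz": 107.4},{"x": 76,"y": -32,"z": 104,"rx": 0,"ry": 0,"rz": 107.4},{"x": 76,"y": -32,"z": 104,"rx": 0,"ry": 0,"rz": 107.4},{"x": 76,"y": -32,"z": 104,"rx": 0,"ry": 0,"rz": 107.4},{"x": 76,"y": -32,"z": 104,"rx": 0,"ry": 0,"rz": 107.4},{"x": 76,"y": -32,"z": 104,"rx": 0,"ry": 0,"rz": 107.4},{"x": 76,"y": -32,"z": 104,"rx": 0,"ry": 0,"rz": 107.4},{"x": 76,"y": -32,"z": 104,"rx": 0,"ry": 0,"rz": 107.4},{"x": 76,"y": -32,"z": 104,"rx": 0,"ry": 0,"rz": 107.4},{"x": 76,"y": -32,"z": 104,"rx": 0,"ry": 0,"rz": 107.4},{"x": 76,"y": -32,"z": 104,"rx": 0,"ry": 0,"rz": 107.4},{"x": 76,"y": -32,"z": 104,"rx": 0,"ry": 0,"rz": 107.4},{"x": 76,"y": -32,"z": 140,"rx": 0,"ry": 0,"rz": 107.4},{"x": 76,"y": -32,"z": 179,"rx": 0,"ry": 0,"rz": 107.4},{"x": 76,"y": -32,"z": 179,"rx": 0,"ry": 0,"rz": 107.4}]'

```text
time: 5.35
tool_pos: [0.4827, -0.0808, 0.0776]
tool_rot: [-3.134, -0.0, 1.26]
contact_force: [0.1, 1.0, 0.2]
opening: 0.0698
grip_force: 0.0
```

Call:
arm_command --series '[{"x": 0,"y": 0,"z": 0,"rx": 0,"ry": 0,"rz": 0},{"x": 0,"y": 0,"z": 0,"rx": 0,"ry": 0,"rz": 0},{"x": 0,"y": 0,"z": 0,"rx": 0,"ry": 0,"rz": 0},{"x": 0,"y": 0,"z": 0,"rx": 0,"ry": 0,"rz": 0},{"x": 0,"y": 0,"z": 0,"rx": 0,"ry": 0,"rz": 0}]' --hand 30

```text
time: 5.85
tool_pos: [0.4852, -0.0821, 0.0825]
tool_rot: [3.138, -0.0, 1.259]
contact_force: [0.7, -0.3, 5.2]
opening: 0.0396
grip_force: 8.0
```

Call:
arm_command --series '[{"x": 0,"y": 0,"z": 0,"rx": 0,"ry": 0,"rz": 0},{"x": 0,"y": 0,"z": 0,"rx": 0,"ry": 0,"rz": 0},{"x": 0,"y": 0,"z": 0,"rx": 0,"ry": 0,"rz": 0},{"x": 0,"y": 0,"z": 0,"rx": 0,"ry": 0,"rz": -90},{"x": 0,"y": 0,"z": 0,"rx": 0,"ry": 0,"rz": -90},{"x": 0,"y": 0,"z": 0,"rx": 0,"ry": 0,"rz": -90},{"x": 0,"y": 0,"z": 0,"rx": 0,"ry": 0,"rz": -90},{"x": 0,"y": 0,"z": 0,"rx": 0,"ry": 0,"rz": -90},{"x": 0,"y": 0,"z": 0,"rx": 0,"ry": 0,"rz": -90},{"x": 0,"y": 0,"z": 0,"rx": 0,"ry": 0,"rz": -90},{"x": 0,"y": 0,"z": 0,"rx": 0,"ry": 0,"rz": -90},{"x": 0,"y": 0,"z": 0,"rx": 0,"ry": 0,"rz": -90},{"x": 0,"y": 0,"z": 0,"rx": 0,"ry": 0,"rz": -90},{"x": 0,"y": 0,"z": 0,"rx": 0,"ry": 0,"rz": -90},{"x": 0,"y": 0,"z": 0,"rx": 0,"ry": 0,"rz": -90},{"x": 0,"y": 0,"z": 0,"rx": 0,"ry": 0,"rz": -90}]' --hand 65

```text
time: 7.45
tool_pos: [0.4842, -0.0818, 0.0811]
tool_rot: [3.142, -0.0, 2.828]
contact_force: [-0.0, -0.3, 0.0]
opening: 0.0648
grip_force: 0.0
```

Call:
arm_command --series '[{"x": 0,"y": 0,"z": 0,"rx": 0,"ry": 0,"rz": 0},{"x": 0,"y": 0,"z": 0,"rx": 0,"ry": 0,"rz": 0},{"x": 0,"y": 0,"z": 0,"rx": 0,"ry": 0,"rz": 0},{"x": 0,"y": 0,"z": 0,"rx": 0,"ry": 0,"rz": 0},{"x": 0,"y": 0,"z": 0,"rx": 0,"ry": 0,"rz": 0}]' --hand 30

```text
time: 7.95
tool_pos: [0.4843, -0.0818, 0.0812]
tool_rot: [3.142, 0.0, 2.83]
contact_force: [-0.5, -0.3, -0.1]
opening: 0.0406
grip_force: 8.0
```

```bash
python3 - <<'E'
from h import *
for i in range(4):
    c=read_camera("wrist") if i<2 else read_camera("top"); s=observe(); print(s["time"],s["tool_pos"].round(4),s["tool_rot"].round(4),s["contact_force"].round(1),s["opening"])
E
```

```text
8.0 [ 0.4843 -0.0818  0.0812] [3.1415e+00 1.0000e-04 2.8295e+00] [-0.5 -0.1  0.7] 0.040147367316020845
8.05 [ 0.4843 -0.0818  0.0813] [3.1415e+00 1.0000e-04 2.8296e+00] [-0.9 -0.7  0.7] 0.04047760633715065
8.1 [ 0.4842 -0.0818  0.0812] [ 3.1415e+00 -1.0000e-04  2.8297e+00] [ 0.6 -0.4 -0.4] 0.04040762964225656
8.15 [ 0.4843 -0.0818  0.0812] [3.1415 0.     2.8297] [ 1.3 -1.5  0.9] 0.04039440712565892
```

Call:
arm_command --series '[{"x": 0,"y": 0,"z": 0,"rx": 0,"ry": 0,"rz": 0},{"x": 0,"y": 0,"z": 0,"rx": 0,"ry": 0,"rz": 0},{"x": 0,"y": 0,"z": 0,"rx": 0,"ry": 0,"rz": 0},{"x": 0,"y": 0,"z": -50,"rx": 0,"ry": 0,"rz": 0},{"x": -10,"y": 0,"z": -90,"rx": 0,"ry": 0,"rz": 0},{"x": -42,"y": 0,"z": -130,"rx": 0,"ry": 0,"rz": 0},{"x": -42,"y": 0,"z": -160,"rx": 0,"ry": 0,"rz": 0},{"x": -42,"y": 0,"z": -160,"rx": 0,"ry": 0,"rz": 0},{"x": -42,"y": 0,"z": -160,"rx": 0,"ry": 0,"rz": 0},{"x": -42,"y": 0,"z": -160,"rx": 0,"ry": 0,"rz": 0}]' --hand 65

```text
time: 9.15
tool_pos: [0.5233, -0.0944, 0.2399]
tool_rot: [3.141, -0.003, 2.83]
contact_force: [0.5, -0.2, -0.5]
opening: 0.0652
grip_force: 0.0
```

```bash
python3 - <<'E'
from h import *
c=read_camera("wrist"); s=observe(); print(s["time"],s["tool_pos"].round(4))
hsv=cv2.cvtColor(c["pixels"],cv2.COLOR_BGR2HSV)
true=np.array([.4843,-.0818,.05]); u=pix(c,true); print("pred",u)
im=cv2.resize(c["pixels"],None,fx=8,fy=8,interpolation=cv2.INTER_CUBIC)
for rad,col in((.02,(0,255,255)),(.0105,(0,0,255))):
  for th in np.linspace(0,2*np.pi,120):
    q=cv2.projectPoints((true+rad*np.array([np.cos(th),np.sin(th),0]))[None],c["rvec"],c["tvec"],c["K"],None)[0].ravel()
    cv2.circle(im,tuple(((q+.5)*8-.5).round().astype(int).tolist()),1,col,-1)
x,y=u*8; cv2.imwrite("pics/cal.png",im[y-260:y+260,x-300:x+300])
E
```

```text
9.2 [ 0.5234 -0.0944  0.2397]
pred [278 151]
```

View pics/cal.png

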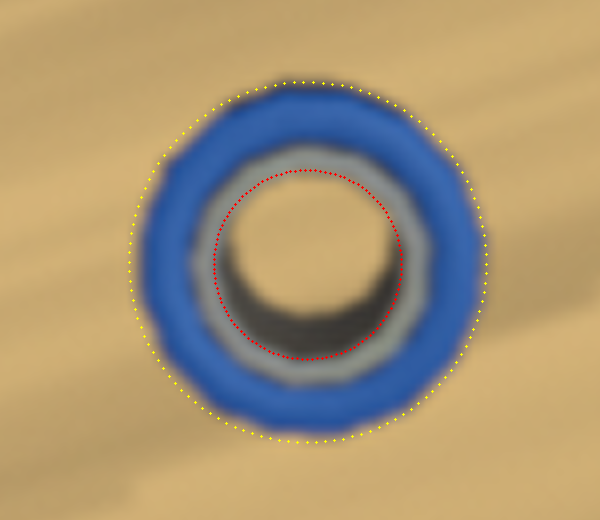

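Bias check: the prediction matches within about 0.5 px (~0.4 mm). The corrected pin foot is (0.6683, 0.0075, 0.062). Now I'll regrasp and lift.

Call:
arm_command --series '[{"x": 42,"y": 0,"z": 50,"rx": 0,"ry": 0,"rz": 0},{"x": 42,"y": 0,"z": 90,"rx": 0,"ry": 0,"rz": 0},{"x": 42,"y": 0,"z": 130,"rx": 0,"ry": 0,"rz": 0},{"x": 42,"y": 0,"z": 160,"rx": 0,"ry": 0,"rz": 0},{"x": 42,"y": 0,"z": 160,"rx": 0,"ry": 0,"rz": 0},{"x": 42,"y": 0,"z": 160,"rx": 0,"ry": 0,"rz": 0}]'

```text
time: 9.8
tool_pos: [0.484, -0.0817, 0.081]
tool_rot: [3.141, -0.002, 2.83]
contact_force: [0.0, -0.5, 0.5]
opening: 0.0653
grip_force: 0.0
```

Call:
arm_command --series '[{"x": 0,"y": 0,"z": 0,"rx": 0,"ry": 0,"rz": 0},{"x": 0,"y": 0,"z": 0,"rx": 0,"ry": 0,"rz": 0},{"x": 0,"y": 0,"z": 0,"rx": 0,"ry": 0,"rz": 0},{"x": 0,"y": 0,"z": 0,"rx": 0,"ry": 0,"rz": 0},{"x": 0,"y": 0,"z": 0,"rx": 0,"ry": 0,"rz": 0}]' --hand 30 --squeeze 15

```text
time: 10.3
tool_pos: [0.4848, -0.082, 0.0821]
tool_rot: [3.142, 0.002, 2.83]
contact_force: [-1.3, 0.8, 7.1]
opening: 0.0406
grip_force: 15.0
```

```bash
cat >> h.py <<'E'
FOOT=np.array([.6683,.0075,.062]); A=-.311
ZP=np.array([-np.sin(np.radians(25))*np.cos(A),-np.sin(np.radians(25))*np.sin(A),np.cos(np.radians(25))])
YP=np.array([-np.sin(A),np.cos(A),0])
RP=R.from_matrix(np.column_stack([np.cross(YP,-ZP),YP,-ZP]))
def pin(d,bot): goto(FOOT+d*ZP,RP,bot)   # bushing's lower end d above the shoulder
E
python3 - <<'E'
from h import *
s=observe(); print(s["time"],s["tool_pos"].round(4),s["opening"])
pin(.085,s["tool_pos"][2]); pin(.06,s["tool_pos"][2])
E
```

```text
10.3 [ 0.4848 -0.082   0.0821] 0.040619075177431865
shift [ -76.8  141.4 -131.2] turn [-1.000e-02 -2.489e+01 -4.000e-02]
shift [ -87.4  141.4 -108.5] turn [-1.000e-02 -2.489e+01 -4.000e-02]
```

Call:
arm_command --series '[{"x": 0,"y": 0,"z": -50,"rx": 0,"ry": 0,"rz": 0},{"x": 0,"y": 0,"z": -100,"rx": 0,"ry": 0,"rz": 0},{"x": 0,"y": 10,"z": -140,"rx": 0,"ry": 0,"rz": 0},{"x": -20,"y": 50,"z": -140,"rx": 0,"ry": -6,"rz": 0},{"x": -40,"y": 90,"z": -140,"rx": 0,"ry": -13,"rz": 0},{"x": -77,"y": 120,"z": -135,"rx": 0,"ry": -20,"rz": 0},{"x": -77,"y": 141,"z": -131,"rx": 0,"ry": -24.9,"rz": 0},{"x": -77,"y": 141,"z": -131,"rx": 0,"ry": -24.9,"rz": 0},{"x": -77,"y": 141,"z": -131,"rx": 0,"ry": -24.9,"rz": 0},{"x": -77,"y": 141,"z": -131,"rx": 0,"ry": -24.9,"rz": 0}]'

```text
time: 11.3
tool_pos: [0.6007, 0.028, 0.2124]
tool_rot: [-3.141, 0.434, 2.829]
contact_force: [-0.2, 0.0, -2.3]
opening: 0.0404
grip_force: 15.0
```

```bash
python3 - <<'E'
from h import *
c=read_camera("scene"); s=observe(); print(s["time"],s["tool_pos"].round(4),s["opening"],s["contact_force"].round(1))
for d in (.085,.05,.045): pin(d,.0812)
read_camera("top"); s=observe(); print(s["tool_pos"].round(4)); pin(.05,.0812)
cv2.imwrite("pics/s2.png",cv2.resize(c["pixels"][140:290,150:350],(800,600),interpolation=cv2.INTER_CUBIC))
E
```

```text
11.35 [0.6008 0.0278 0.2126] 0.04038891875739641 [ 0.4 -0.8 -2. ]
shift [-0.2  1.3  0. ] turn [-0.05 -0.13 -0.11]
shift [-0.3  1.4 35. ] turn [-0.05 -0.13 -0.11]
shift [-0.3  1.4 40. ] turn [-0.05 -0.13 -0.11]
[0.6009 0.0277 0.2126]
shift [-0.2  1.4 35.1] turn [-0.05 -0.1  -0.12]
```

View pics/s2.png

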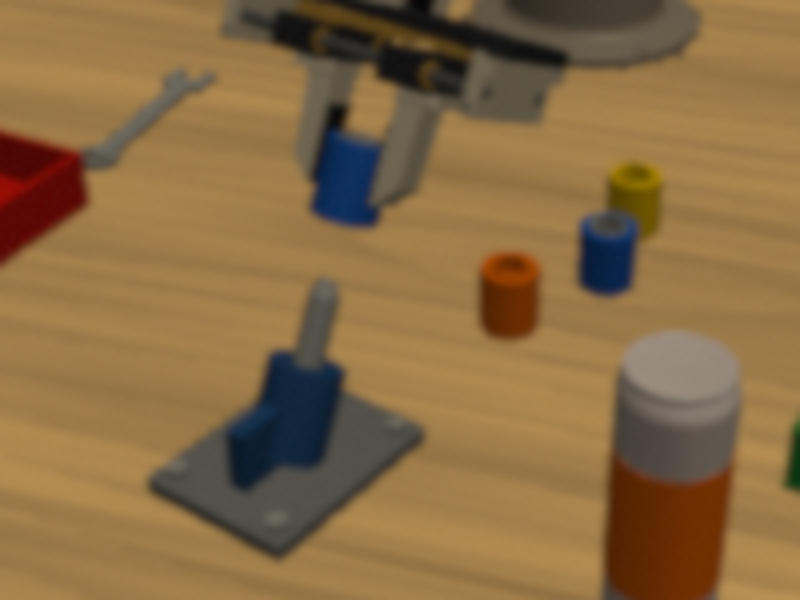

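The held bushing (350,180 in the crop) is lined up with the pin (tip at 322,290). I'll advance gently with a light grip.

Call:
arm_command --series '[{"x": 0,"y": 1.4,"z": 0,"rx": 0,"ry": -0.1,"rz": 0},{"x": 0,"y": 1.4,"z": 12,"rx": 0,"ry": -0.1,"rz": 0},{"x": 0,"y": 1.4,"z": 24,"rx": 0,"ry": -0.1,"rz": 0},{"x": 0,"y": 1.4,"z": 32,"rx": 0,"ry": -0.1,"rz": 0},{"x": 0,"y": 1.4,"z": 35,"rx": 0,"ry": -0.1,"rz": 0},{"x": 0,"y": 1.4,"z": 35,"rx": 0,"ry": -0.1,"rz": 0},{"x": 0,"y": 1.4,"z": 35,"rx": 0,"ry": -0.1,"rz": 0}]' --squeeze 10

```text
time: 12.1
tool_pos: [0.6154, 0.0256, 0.1804]
tool_rot: [3.142, 0.436, 2.83]
contact_force: [-1.4, 0.8, -1.7]
opening: 0.0403
grip_force: 10.0
```

```bash
python3 - <<'E'
from h import *
c=read_camera("wrist"); s=observe(); print(s["time"],s["tool_pos"].round(4),s["opening"],s["contact_force"].round(1),s["torque"].round(2))
for d in (.05,.042,.03): pin(d,.0812)
E
```

```text
12.15 [0.6154 0.0256 0.1807] 0.040534177172048894 [ 0.3  0.1 -1.3] [ 0.16  0.35 -0.08]
shift [-0.5 -1.1  0. ] turn [-0.01  0.02 -0.05]
shift [-0.5 -1.1  8. ] turn [-0.01  0.02 -0.05]
shift [-0.5 -1.1 20. ] turn [-0.01  0.02 -0.05]
```

Call:
arm_command --series '[{"x": -0.4,"y": -1,"z": 0,"rx": 0,"ry": 0,"rz": 0},{"x": -0.4,"y": -1,"z": 3,"rx": 0,"ry": 0,"rz": 0},{"x": -0.4,"y": -1,"z": 6,"rx": 0,"ry": 0,"rz": 0},{"x": -0.4,"y": -1,"z": 6,"rx": 0,"ry": 0,"rz": 0},{"x": -0.4,"y": -1,"z": 6,"rx": 0,"ry": 0,"rz": 0}]'

```text
time: 12.65
tool_pos: [0.6177, 0.0237, 0.175]
tool_rot: [3.142, 0.436, 2.83]
contact_force: [0.2, 0.3, -2.4]
opening: 0.0405
grip_force: 10.0
```

```bash
python3 - <<'E'
from h import *
c=read_camera("wrist"); s=observe(); print(s["time"],s["tool_pos"].round(4),s["opening"],s["contact_force"].round(1),s["torque"].round(2))
for d in (.044,.03): pin(d,.0812)
E
```

```text
12.7 [0.6177 0.0238 0.1752] 0.04038734900776231 [-0.3 -0.1 -2.2] [0.15 0.39 0.08]
shift [-0.3 -0.  -0.2] turn [-0.02 -0.   -0.05]
shift [-0.3 -0.  13.8] turn [-0.02 -0.   -0.05]
```

Call:
arm_command --series '[{"x": -0.2,"y": 0,"z": 2,"rx": 0,"ry": 0,"rz": 0},{"x": -0.2,"y": 0,"z": 4,"rx": 0,"ry": 0,"rz": 0},{"x": -0.2,"y": 0,"z": 6,"rx": 0,"ry": 0,"rz": 0},{"x": -0.2,"y": 0,"z": 8,"rx": 0,"ry": 0,"rz": 0},{"x": -0.2,"y": 0,"z": 9,"rx": 0,"ry": 0,"rz": 0},{"x": -0.2,"y": 0,"z": 9,"rx": 0,"ry": 0,"rz": 0}]'

```text
time: 13.3
tool_pos: [0.6215, 0.0225, 0.1669]
tool_rot: [-3.142, 0.436, 2.83]
contact_force: [0.1, 1.2, -1.0]
opening: 0.0406
grip_force: 10.0
```

```bash
python3 - <<'E'
from h import *
c=read_camera("wrist"); s=observe(); print(s["time"],s["tool_pos"].round(4),s["opening"],s["contact_force"].round(1),s["torque"].round(2))
for d in (.035,.02): pin(d,.0812)
E
```

```text
13.35 [0.6215 0.0225 0.167 ] 0.04023264634043878 [ 0.7  0.9 -1.9] [0.15 0.41 0.  ]
shift [-0.1  0.  -0.2] turn [-0.02 -0.01 -0.05]
shift [-0.1  0.  14.8] turn [-0.02 -0.01 -0.05]
```

Call:
arm_command --series '[{"x": 0,"y": 0,"z": 2,"rx": 0,"ry": 0,"rz": 0},{"x": 0,"y": 0,"z": 4,"rx": 0,"ry": 0,"rz": 0},{"x": 0,"y": 0,"z": 6,"rx": 0,"ry": 0,"rz": 0},{"x": 0,"y": 0,"z": 8,"rx": 0,"ry": 0,"rz": 0},{"x": 0,"y": 0,"z": 10,"rx": 0,"ry": 0,"rz": 0},{"x": 0,"y": 0,"z": 10,"rx": 0,"ry": 0,"rz": 0}]'

```text
time: 13.95
tool_pos: [0.6255, 0.0212, 0.1577]
tool_rot: [-3.142, 0.436, 2.83]
contact_force: [-0.5, 0.8, -2.3]
opening: 0.0402
grip_force: 10.0
```

```bash
python3 - <<'E'
from h import *
c=read_camera("wrist"); s=observe(); print(s["time"],s["tool_pos"].round(4),s["opening"],s["contact_force"].round(1),s["torque"].round(2))
for d in (.025,.0): pin(d,.0812)
E
```

```text
14.0 [0.6255 0.0212 0.1579] 0.04035201998243237 [ 0.  -0.1 -2.3] [ 0.16  0.39 -0.02]
shift [-0.2  0.  -0.3] turn [-0.02 -0.02 -0.05]
shift [-0.2  0.1 24.7] turn [-0.02 -0.02 -0.05]
```

The bushing is past the 32 mm stop point (25 mm short of home) with no force, so the bore is clear. I'll go on to just above the shoulder.

Call:
arm_command --series '[{"x": -0.1,"y": 0,"z": 2,"rx": 0,"ry": 0,"rz": 0},{"x": -0.1,"y": 0,"z": 5,"rx": 0,"ry": 0,"rz": 0},{"x": -0.1,"y": 0,"z": 8,"rx": 0,"ry": 0,"rz": 0},{"x": -0.1,"y": 0,"z": 11,"rx": 0,"ry": 0,"rz": 0},{"x": -0.1,"y": 0,"z": 14,"rx": 0,"ry": 0,"rz": 0},{"x": -0.1,"y": 0,"z": 17,"rx": 0,"ry": 0,"rz": 0},{"x": -0.1,"y": 0,"z": 20,"rx": 0,"ry": 0,"rz": 0},{"x": -0.1,"y": 0,"z": 22,"rx": 0,"ry": 0,"rz": 0},{"x": -0.1,"y": 0,"z": 22,"rx": 0,"ry": 0,"rz": 0}]'

```text
time: 14.9
tool_pos: [0.6344, 0.0183, 0.1378]
tool_rot: [-3.142, 0.436, 2.83]
contact_force: [-0.0, -0.4, -1.4]
opening: 0.0399
grip_force: 10.0
```

```bash
python3 - <<'E'
from h import *
c=read_camera("wrist"); s=observe(); print(s["time"],s["tool_pos"].round(4),s["opening"],s["contact_force"].round(1),s["torque"].round(2))
for d in (.0,): pin(d,.0812)
E
```

```text
14.95 [0.6345 0.0183 0.138 ] 0.040117526498660704 [-0.3 -0.8 -2.3] [0.08 0.35 0.  ]
shift [-0.1  0.1  2.7] turn [-0.02 -0.01 -0.05]
```

Call:
arm_command --series '[{"x": 0,"y": 0,"z": 1,"rx": 0,"ry": 0,"rz": 0},{"x": 0,"y": 0,"z": 2,"rx": 0,"ry": 0,"rz": 0},{"x": 0,"y": 0,"z": 2.5,"rx": 0,"ry": 0,"rz": 0},{"x": 0,"y": 0,"z": 3,"rx": 0,"ry": 0,"rz": 0},{"x": 0,"y": 0,"z": 3,"rx": 0,"ry": 0,"rz": 0},{"x": 0,"y": 0,"z": 3,"rx": 0,"ry": 0,"rz": 0}]' --squeeze 6

```text
time: 15.55
tool_pos: [0.6356, 0.0181, 0.136]
tool_rot: [3.141, 0.437, 2.83]
contact_force: [-4.9, 1.0, 5.2]
opening: 0.0404
grip_force: 6.0
```

Call:
arm_command --series '[{"x": 0,"y": 0,"z": 0,"rx": 0,"ry": 0,"rz": 0},{"x": 0,"y": 0,"z": 0,"rx": 0,"ry": 0,"rz": 0},{"x": 0,"y": 0,"z": 0,"rx": 0,"ry": 0,"rz": 0},{"x": 0,"y": 0,"z": 0,"rx": 0,"ry": 0,"rz": 0}]' --hand 48

```text
time: 15.95
tool_pos: [0.6359, 0.0179, 0.1354]
tool_rot: [3.141, 0.437, 2.83]
contact_force: [0.3, -0.1, -0.4]
opening: 0.0481
grip_force: 0.0
```

```bash
python3 - <<'E'
from h import *
c=read_camera("scene"); s=observe(); print(s["time"],s["tool_pos"].round(4),s["opening"],s["contact_force"].round(1),s["torque"].round(2))
for d in (.0,): pin(d,.0812)
cv2.imwrite("pics/s3.png",cv2.resize(c["pixels"][170:290,150:310],(800,600),interpolation=cv2.INTER_CUBIC))
E
```

```text
16.0 [0.6358 0.0179 0.1354] 0.04825589955596547 [0.4 0.1 0.3] [ 0.07  0.29 -0.02]
shift [ 0.1  0.  -0.3] turn [-0.02  0.01 -0.05]
```

View pics/s3.png

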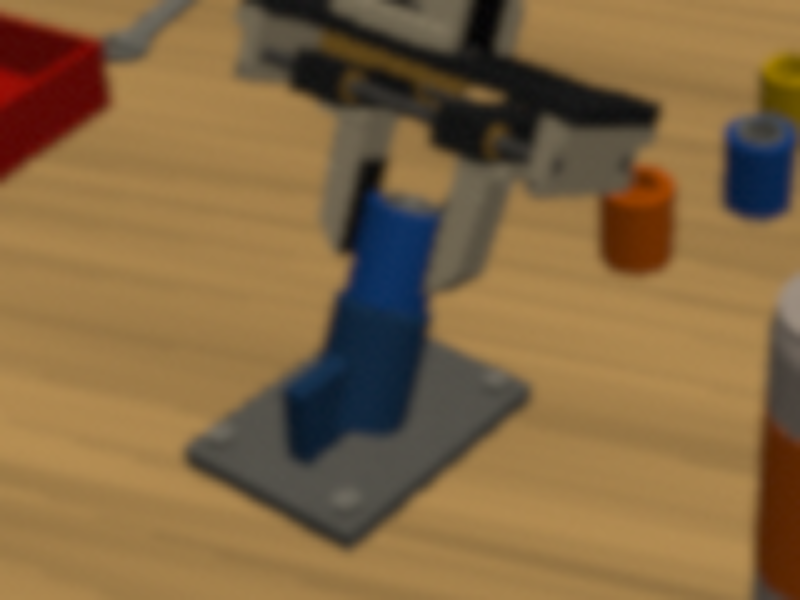

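The bushing at (395,250) is fully home on the shoulder at (380,310). I'll regrip, pull it off along the pin, and carry it to the large green tray.

Call:
arm_command --series '[{"x": 0,"y": 0,"z": 0,"rx": 0,"ry": 0,"rz": 0},{"x": 0,"y": 0,"z": 0,"rx": 0,"ry": 0,"rz": 0},{"x": 0,"y": 0,"z": 0,"rx": 0,"ry": 0,"rz": 0},{"x": 0,"y": 0,"z": 0,"rx": 0,"ry": 0,"rz": 0},{"x": 0,"y": 0,"z": -5,"rx": 0,"ry": 0,"rz": 0},{"x": 0,"y": 0,"z": -12,"rx": 0,"ry": 0,"rz": 0},{"x": 0,"y": 0,"z": -20,"rx": 0,"ry": 0,"rz": 0},{"x": 0,"y": 0,"z": -30,"rx": 0,"ry": 0,"rz": 0},{"x": 0,"y": 0,"z": -40,"rx": 0,"ry": 0,"rz": 0},{"x": 0,"y": 0,"z": -55,"rx": 0,"ry": 0,"rz": 0},{"x": 0,"y": 0,"z": -75,"rx": 0,"ry": 0,"rz": 0},{"x": 0,"y": 0,"z": -90,"rx": 0,"ry": 0,"rz": 0},{"x": 0,"y": 0,"z": -90,"rx": 0,"ry": 0,"rz": 0}]' --hand 30 --squeeze 15

```text
time: 17.3
tool_pos: [0.5997, 0.03, 0.22]
tool_rot: [3.14, 0.441, 2.83]
contact_force: [-0.1, -0.8, -1.5]
opening: 0.0402
grip_force: 15.0
```

```bash
python3 - <<'E'
from h import *
c=read_camera("top"); s=observe(); print(s["time"],s["tool_pos"].round(4),s["opening"])
goto([.561,.366,.24],down(2.83)); goto([.561,.366,.09],down(2.83))
for d in mark_of(c,"bushing_1"): print(d["point"].round(3) if hasattr(d["point"],"round") else d["point"],d["confidence"])
E
```

```text
17.35 [0.5996 0.0298 0.2186] 0.039940945167934436
shift [117.6 308.2 -78.5] turn [ 5.000e-02  2.515e+01 -1.000e-02]
shift [181.3 308.   57.2] turn [ 5.000e-02  2.515e+01 -1.000e-02]
[0.6182, 0.0218, 0.1702] 0.61
[0.3633, 0.1321, 0.023] 0.57
[0.4383, 0.129, 0.0247] 0.52
```

Call:
arm_command --series '[{"x": 118,"y": 308,"z": -78,"rx": 0,"ry": 25.1,"rz": 0},{"x": 118,"y": 308,"z": -78,"rx": 0,"ry": 25.1,"rz": 0},{"x": 118,"y": 308,"z": -78,"rx": 0,"ry": 25.1,"rz": 0},{"x": 118,"y": 308,"z": -78,"rx": 0,"ry": 25.1,"rz": 0},{"x": 118,"y": 308,"z": -78,"rx": 0,"ry": 25.1,"rz": 0},{"x": 118,"y": 308,"z": -78,"rx": 0,"ry": 25.1,"rz": 0},{"x": 118,"y": 308,"z": -78,"rx": 0,"ry": 25.1,"rz": 0},{"x": 118,"y": 308,"z": -78,"rx": 0,"ry": 25.1,"rz": 0},{"x": 118,"y": 308,"z": -78,"rx": 0,"ry": 25.1,"rz": 0},{"x": 136,"y": 308,"z": -40,"rx": 0,"ry": 25.1,"rz": 0},{"x": 153,"y": 308,"z": -3,"rx": 0,"ry": 25.1,"rz": 0},{"x": 168,"y": 308,"z": 30,"rx": 0,"ry": 25.1,"rz": 0},{"x": 176,"y": 308,"z": 46,"rx": 0,"ry": 25.1,"rz": 0},{"x": 181,"y": 308,"z": 55,"rx": 0,"ry": 25.1,"rz": 0},{"x": 181,"y": 308,"z": 55,"rx": 0,"ry": 25.1,"rz": 0},{"x": 181,"y": 308,"z": 55,"rx": 0,"ry": 25.1,"rz": 0}]'

```text
time: 19.0
tool_pos: [0.5608, 0.3656, 0.0917]
tool_rot: [3.14, -0.0, 2.829]
contact_force: [0.2, -0.3, -1.9]
opening: 0.0401
grip_force: 15.0
```

```bash
python3 - <<'E'
from h import *
c=read_camera("scene"); s=observe(); print(s["time"],s["tool_pos"].round(4),s["opening"],s["contact_force"].round(1))
for d in mark_of(c,"bushing_1"): print(np.round(d["point"],3),d["confidence"])
E
```

```text
19.05 [0.561  0.3659 0.0922] 0.039587350958639335 [-0.5 -0.3 -2.7]
[0.565 0.368 0.03 ] 0.95
[0.444 0.128 0.021] 0.77
[0.51  0.085 0.023] 0.74
```

Call:
arm_command --series '[{"x": 0,"y": 0,"z": 2,"rx": 0,"ry": 0,"rz": 0},{"x": 0,"y": 0,"z": 4,"rx": 0,"ry": 0,"rz": 0},{"x": 0,"y": 0,"z": 4.5,"rx": 0,"ry": 0,"rz": 0},{"x": 0,"y": 0,"z": 4.5,"rx": 0,"ry": 0,"rz": 0}]'

```text
time: 19.5
tool_pos: [0.56, 0.366, 0.0864]
tool_rot: [3.141, -0.002, 2.83]
contact_force: [0.1, -1.4, -0.2]
opening: 0.0404
grip_force: 15.0
```

Call:
arm_command --series '[{"x": 0,"y": 0,"z": 0,"rx": 0,"ry": 0,"rz": 0},{"x": 0,"y": 0,"z": 0,"rx": 0,"ry": 0,"rz": 0},{"x": 0,"y": 0,"z": 0,"rx": 0,"ry": 0,"rz": 0},{"x": 0,"y": 0,"z": -30,"rx": 0,"ry": 0,"rz": 0},{"x": 0,"y": 0,"z": -75,"rx": 0,"ry": 0,"rz": 0},{"x": 0,"y": 0,"z": -120,"rx": 0,"ry": 0,"rz": 0},{"x": 0,"y": 0,"z": -140,"rx": 0,"ry": 0,"rz": 0},{"x": 0,"y": 0,"z": -140,"rx": 0,"ry": 0,"rz": 0}]' --hand 65

```text
time: 20.3
tool_pos: [0.5615, 0.3666, 0.2308]
tool_rot: [3.136, 0.004, 2.83]
contact_force: [-0.5, -0.0, -0.8]
opening: 0.0647
grip_force: 0.0
```

```bash
python3 - <<'E'
from h import *
c=read_camera("scene"); s=observe(); print(s["time"],s["tool_pos"].round(4),s["opening"],s["contact_force"].round(1))
for c in (c,read_camera("top")):
  for d in mark_of(c,"bushing_1"): print(np.round(d["point"],3),d["confidence"])
goto([.5,.129,.22],down(np.pi))
E
```

```text
20.35 [0.5606 0.3661 0.2278] 0.06495496489057175 [ 0.2 -0.  -0.2]
[0.562 0.365 0.026] 0.76
[0.44  0.126 0.022] 0.73
[0.369 0.131 0.025] 0.61
[0.508 0.081 0.026] 0.6
[0.363 0.128 0.023] 0.67
[0.441 0.13  0.025] 0.65
[0.512 0.081 0.026] 0.49
shift [ -15.9 -243.4    4.6] turn [ -0.1   -0.26 -17.87]
```

The good one rests in the green tray. Now bushing B, the blue one at (0.439, 0.129) with the ledge seen in the enlarged crop.

```bash
python3 - <<'E'
from h import *
goto([.439,.1295,.15],down(np.pi)); goto([.439,.1295,.082],down(np.pi))
E
```

```text
shift [  42.  -261.4   74.9] turn [ -0.1   -0.26 -17.87]
shift [  41.7 -261.3  142.9] turn [ -0.1   -0.26 -17.87]
```

Call:
arm_command --series '[{"x": 42,"y": -261,"z": 75,"rx": 0,"ry": 0,"rz": -17.9},{"x": 42,"y": -261,"z": 75,"rx": 0,"ry": 0,"rz": -17.9},{"x": 42,"y": -261,"z": 75,"rx": 0,"ry": 0,"rz": -17.9},{"x": 42,"y": -261,"z": 75,"rx": 0,"ry": 0,"rz": -17.9},{"x": 42,"y": -261,"z": 75,"rx": 0,"ry": 0,"rz": -17.9},{"x": 42,"y": -261,"z": 75,"rx": 0,"ry": 0,"rz": -17.9},{"x": 42,"y": -261,"z": 75,"rx": 0,"ry": 0,"rz": -17.9},{"x": 42,"y": -261,"z": 75,"rx": 0,"ry": 0,"rz": -17.9},{"x": 42,"y": -261,"z": 105,"rx": 0,"ry": 0,"rz": -17.9},{"x": 42,"y": -261,"z": 135,"rx": 0,"ry": 0,"rz": -17.9},{"x": 42,"y": -261,"z": 143,"rx": 0,"ry": 0,"rz": -17.9},{"x": 42,"y": -261,"z": 143,"rx": 0,"ry": 0,"rz": -17.9},{"x": 42,"y": -261,"z": 143,"rx": 0,"ry": 0,"rz": -17.9}]'

```text
time: 21.8
tool_pos: [0.4407, 0.131, 0.0839]
tool_rot: [3.141, -0.001, -3.14]
contact_force: [0.4, 0.4, 0.6]
opening: 0.0648
grip_force: 0.0
```

Call:
arm_command --series '[{"x": 0,"y": 0,"z": 0,"rx": 0,"ry": 0,"rz": 0},{"x": 0,"y": 0,"z": 0,"rx": 0,"ry": 0,"rz": 0},{"x": 0,"y": 0,"z": 0,"rx": 0,"ry": 0,"rz": 0},{"x": 0,"y": 0,"z": 0,"rx": 0,"ry": 0,"rz": 0},{"x": 0,"y": 0,"z": 0,"rx": 0,"ry": 0,"rz": 0},{"x": 0,"y": 0,"z": -50,"rx": 0,"ry": 0,"rz": 0},{"x": 0,"y": 0,"z": -100,"rx": 0,"ry": 0,"rz": 0},{"x": 0,"y": 0,"z": -120,"rx": 0,"ry": 0,"rz": 0},{"x": 0,"y": 0,"z": -120,"rx": 0,"ry": 0,"rz": 0}]' --hand 30

```text
time: 22.7
tool_pos: [0.4415, 0.1306, 0.2061]
tool_rot: [3.14, 0.005, -3.141]
contact_force: [0.7, -0.2, -1.9]
opening: 0.0399
grip_force: 15.0
```

```bash
python3 - <<'E'
from h import *
c=read_camera("scene"); s=observe(); print(s["time"],s["tool_pos"].round(4),s["opening"],s["contact_force"].round(1))
for d in mark_of(c,"bushing_1"): print(np.round(d["point"],3),d["confidence"])
goto([.515,-.352,.2],down(2.83)); goto([.515,-.352,.092],down(2.83))
E
```

```text
22.75 [0.4404 0.1304 0.204 ] 0.03950148879298192 [-0.2 -0.5 -2.2]
[0.509 0.082 0.023] 0.81
[0.56  0.368 0.024] 0.67
[0.442 0.128 0.145] 0.6
[0.365 0.128 0.023] 0.57
shift [ -75.1 -482.4    2.3] turn [ 1.000e-02 -1.300e-01  1.788e+01]
shift [ -75.4 -482.4  110.3] turn [ 1.000e-02 -1.300e-01  1.788e+01]
```

Call:
arm_command --series '[{"x": -75,"y": -482,"z": 2,"rx": 0,"ry": 0,"rz": 17.9},{"x": -75,"y": -482,"z": 2,"rx": 0,"ry": 0,"rz": 17.9},{"x": -75,"y": -482,"z": 2,"rx": 0,"ry": 0,"rz": 17.9},{"x": -75,"y": -482,"z": 2,"rx": 0,"ry": 0,"rz": 17.9},{"x": -75,"y": -482,"z": 2,"rx": 0,"ry": 0,"rz": 17.9},{"x": -75,"y": -482,"z": 2,"rx": 0,"ry": 0,"rz": 17.9},{"x": -75,"y": -482,"z": 2,"rx": 0,"ry": 0,"rz": 17.9},{"x": -75,"y": -482,"z": 2,"rx": 0,"ry": 0,"rz": 17.9},{"x": -75,"y": -482,"z": 2,"rx": 0,"ry": 0,"rz": 17.9},{"x": -75,"y": -482,"z": 2,"rx": 0,"ry": 0,"rz": 17.9},{"x": -75,"y": -482,"z": 2,"rx": 0,"ry": 0,"rz": 17.9},{"x": -75,"y": -482,"z": 2,"rx": 0,"ry": 0,"rz": 17.9},{"x": -75,"y": -482,"z": 35,"rx": 0,"ry": 0,"rz": 17.9},{"x": -75,"y": -482,"z": 70,"rx": 0,"ry": 0,"rz": 17.9},{"x": -75,"y": -482,"z": 95,"rx": 0,"ry": 0,"rz": 17.9},{"x": -75,"y": -482,"z": 108,"rx": 0,"ry": 0,"rz": 17.9},{"x": -75,"y": -482,"z": 108,"rx": 0,"ry": 0,"rz": 17.9},{"x": -75,"y": -482,"z": 108,"rx": 0,"ry": 0,"rz": 17.9}]'

```text
time: 24.6
tool_pos: [0.5157, -0.3512, 0.0955]
tool_rot: [-3.141, -0.001, 2.83]
contact_force: [0.6, 0.2, -0.6]
opening: 0.0399
grip_force: 15.0
```

```bash
python3 - <<'E'
from h import *
c=read_camera("top"); s=observe(); print(s["time"],s["tool_pos"].round(4),s["opening"],s["contact_force"].round(1))
E
```

```text
24.65 [ 0.5159 -0.3516  0.0962] 0.0397555029040982 [-0.8 -0.7 -1. ]
```

Call:
arm_command --series '[{"x": 0,"y": 0,"z": 3,"rx": 0,"ry": 0,"rz": 0},{"x": 0,"y": 0,"z": 6,"rx": 0,"ry": 0,"rz": 0},{"x": 0,"y": 0,"z": 7,"rx": 0,"ry": 0,"rz": 0},{"x": 0,"y": 0,"z": 7,"rx": 0,"ry": 0,"rz": 0},{"x": 0,"y": 0,"z": 7,"rx": 0,"ry": 0,"rz": 0}]'

```text
time: 25.15
tool_pos: [0.5154, -0.3517, 0.0888]
tool_rot: [-3.141, -0.001, 2.83]
contact_force: [-1.1, 1.4, 5.9]
opening: 0.0398
grip_force: 15.0
```

Call:
arm_command --series '[{"x": 0,"y": 0,"z": 0,"rx": 0,"ry": 0,"rz": 0},{"x": 0,"y": 0,"z": 0,"rx": 0,"ry": 0,"rz": 0},{"x": 0,"y": 0,"z": 0,"rx": 0,"ry": 0,"rz": 0},{"x": 0,"y": 0,"z": -30,"rx": 0,"ry": 0,"rz": 0},{"x": 0,"y": 0,"z": -75,"rx": 0,"ry": 0,"rz": 0},{"x": 0,"y": 0,"z": -120,"rx": 0,"ry": 0,"rz": 0},{"x": 0,"y": 0,"z": -150,"rx": 0,"ry": 0,"rz": 0},{"x": 60,"y": 0,"z": -150,"rx": 0,"ry": 0,"rz": 0},{"x": 120,"y": 0,"z": -150,"rx": 0,"ry": 0,"rz": 0},{"x": 120,"y": 0,"z": -150,"rx": 0,"ry": 0,"rz": 0},{"x": 120,"y": 0,"z": -150,"rx": 0,"ry": 0,"rz": 0}]' --hand 65

```text
time: 26.25
tool_pos: [0.3992, -0.3139, 0.2384]
tool_rot: [3.141, -0.003, 2.828]
contact_force: [1.0, -0.1, -0.3]
opening: 0.0649
grip_force: 0.0
```

```bash
python3 - <<'E'
from h import *
c=read_camera("scene"); s=observe(); print(s["time"],s["tool_pos"].round(4),s["opening"],s["contact_force"].round(1))
for d in mark_of(c,"bushing_1"): print(np.round(d["point"],3),d["confidence"])
cv2.imwrite("pics/end.png",c["pixels"])
E
```

```text
26.3 [ 0.4008 -0.3149  0.2386] 0.06481199145637438 [0.3 0.1 0.2]
[0.37  0.129 0.025] 0.68
[0.559 0.365 0.023] 0.55
[0.512 0.081 0.02 ] 0.54
[ 0.52  -0.354  0.026] 0.51
```

View pics/end.png

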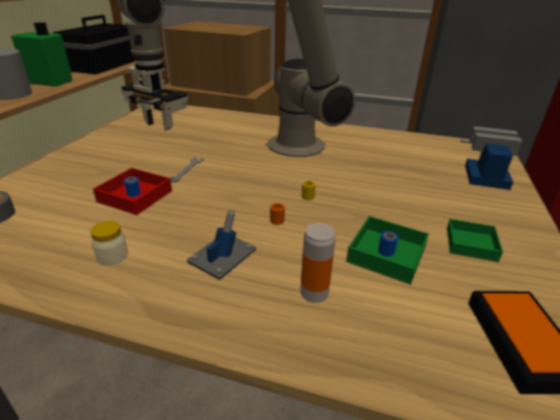

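The good bushing stands in the large green tray (388,243) and the narrowed one in the red tray (132,187). The can, jar and wrench haven't moved, and the arm is clear.

```bash
python3 -c "
from cell import *
print(hand_in())"
```

```text
the job is handed in; nothing more can be done
None
```

The job is handed in: the clear-bore bushing went fully home on the pin without forcing and is now in the large green tray; the other, never tried on the pin, is in the red tray because its bore showed an inner ledge on camera and it was the only one left.

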